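# Dock the sample vial under the injection head

### The job

Slide the vial carrier that hangs on the bent guide rail along the rail, round both bends and on in under the clear guard by the injection head, until it is fully home against the red stop, whose place you will have to feel for. Press it gently but firmly against the stop for a moment (the vial is glass: never ram it), then let go and leave it resting at the stop, with the vial upright and the other things on the bench left alone.

Things in the scene. Friction and masses are not known exactly. Their poses are not given: they have to be found in the camera images.
- rail: Fixed guide: 8 mm steel rod bent to a level U, axis 115 mm over the bench. Origin: on the bench, mid U; x to the closed side, y from start leg to end leg, z up. In mm: start leg along y=-70 from x=-58 (black collar, 26 wide) to +40; bend; cross run along x=+70, y=-40 to +40; bend; end leg along y=+70 back from x=+40 to the injection head at x=-105. 12 mm base plate x -185..115, y +-115.
- bend1 (a point): Centre of the first quarter bend (radius 30 mm to the rod's axis), on the level of the rod's axis: x=+40, y=-40, z=115 mm in the rail's frame. Axes as the rail.
- bend2 (a point): Centre of the second quarter bend (radius 30 mm), likewise at x=+40, y=+40, z=115 mm in the rail's frame.
- leg_mid (a point): Point on the end leg's axis straight above the dock's origin, the middle of the stop's range. Axes as the rail. The stop carries a clear level guard plate, 44 to 48 mm above the rod's axis, 60 mm wide, reaching 17 mm in front of the stop's face. The carrier slides under it, fingers holding the tab do not: let go before it and push the ring from behind. The beige head behind is 163 mm high.
- dock: Steel bar on the base under the end leg; the red stop (28 mm round the rod, rigid) is set along it. Origin: 12 mm over the bench, 103 mm under the rod's axis; axes as the rail. The stop's face lies anywhere from x=-22 to +22 mm here, not reported: find it by touch. A black sprung pad (under 0.3 N) stands 4 mm proud of it. Bottom it and press over 4 N for 0.2 s; 6 to 9 N is right, 16 N is ramming.
- ring (a point): Centre of the bore of the carrier's white ring: a sleeve 24 mm long, 26 mm outside, bore 14 mm (3 mm play all round). x along the bore, at the start as the rail's x, at the end reversed; z up. Hanging free it is 3 mm below the rod's axis. Slides with under 2 N of drag; binds if skewed or pushed high up. Push it from behind at the rod's height, a finger each side of the rod.
- tab (a point): Centre of the carrier's blue grip tab, 26 mm straight above the bore's centre: a block 16 mm long along the bore, 10 mm thick across it, 28 mm high. Axes as the ring.
- carrier: The whole carrier, one rigid body of 55 to 110 g: ring, tab, and below the ring a sealed amber vial of 20 mm diameter, its bottom 57.5 mm below the bore's centre. Origin and axes as point ring.
- bottle: Amber bottle, 60 mm diameter, 130 mm high, standing loose; origin under its centre. Leave alone.
- wrench: Steel wrench 160 mm long lying on the bench. Leave alone.
- rack: Blue vial rack 100 x 70 mm, 60 mm high, loose; origin under its centre. Leave alone.
Things that resemble listed ones, but are neither listed nor needed, are in the scene too. Of the things that look like the carrier, the largest one is meant.

How it is judged (in metres and radians):
On the way, in this order (a step that is already met when the one before it is completed fails the run):
1. the carrier is on the cross run, past the first bend (x of ring in the frame of rail above 0.06 m).
2. the carrier's ring is pressed on the red stop with at least 4 N (contact force between carrier and dock above 4 N), for 0.2 s.
At the end, for the whole second after the job is handed in: The carrier hangs on the end leg home at the red stop: its ring still touches the stop's sprung pad (over 0.02 N), so it is within 4 mm of the rigid face; upright within 0.3 rad, at rest and released (contact force between carrier and dock above 0.02 N and x of ring in the frame of dock between -0.013 and 0.04 m and angle between ring's own z axis and vertical below 0.3 rad and linear speed of carrier below 0.02 m/s).
It fails at once if the carrier is rammed onto the stop with more than 16 N (contact force between carrier and dock above 16 N).
It fails at once if the vial is tipped by more than 0.6 rad (angle between ring's own z axis and vertical above 0.6 rad).
It fails at once if the bottle, wrench or rack is moved by more than 20 mm (distance of any of bottle, wrench, rack from where it was at the start of the episode above 0.02 m).
It also fails if it takes over 69 s, if anything falls off the work surface, if the arm or the gripper's body presses on something with over 40 N, if the wrist force passes 120 N, or if a joint passes its speed limit or range.

### The arm

A 6-joint arm with a two-finger parallel gripper is mounted at the origin on the work surface. World frame = base frame: x ahead of the robot, y to its left, z up, the work surface at z = 0. Lengths are in m, angles in degrees, forces in N, time in s.
With the tool pointing down it reaches from about 0.35 to 0.875 m from the base axis. Payload 4.2 kg.
Tool frame: the origin (TCP) lies between the finger pads; the fingertips stand 25 mm ahead of it and the grasp point (between the pads) lies 6 mm ahead of it (r.tips_ahead is the distance from the TCP to the fingertips, in m); z points along the fingers, y is the direction in which the jaws open and shut (so a half turn about z gives the same grasp; the last joint's range is limited). The gripper opens to 87 mm and grips with 3 to 60 N. Pads are 19 mm wide; open, the fingers measure 117 mm over their backs; the gripper's body (75 mm by 190 mm) begins 51 mm behind the grasp point.
Start: joints at [-61.673, 22.042, 0.453, 0, -68.411, -14.817], TCP at [0.146, -0.608, 0.248] pointing down, gripper open.
Joint ranges: [-179.83, 179.83], [-69.29, 118.12], [-61.27, 80.66], [-181.25, 117.63], [-171.15, -9.14], [-177.46, 177.46]. Speed limits (degrees/s): [159.86, 159.86, 180, 180, 180, 180].

### API

Orientations are given as a 3x3 rotation matrix whose columns are the frame's x, y, z axes.
In Python, from station import r, vision, finish_job gives the robot as it stands.
- The arm moves only by the shell command python3 -m jog 'ROWS'. ROWS is a JSON object of lists of equal length, an entry for each row: "rot": the turn, a rotation vector about the world's x, y, z in degrees, a list of three; "delta_pos": the shift along the world's x, y, z in mm, a list of three; "grip": the opening in per cent of the stroke, from 0 (shut) to 100 (fully open). A call has 1 to 10 rows; each row shifts and turns the commanded pose from where the row before left it; what a row does not reach is not made up. A row lasts 1/12 s, in which the tool goes at most 41.7 mm and 7.16 degrees, less where a joint would pass 70% of its speed; a pose out of reach is approached as far as the arm can. A call with a gripper value outside its range is refused whole. The fingers move at their own pace and stop on an object; the grip force is fixed at half the most. Time passes only in rows, so rows that do not move let the fingers close. It gives the time, the measured TCP pose, the force and the opening at its end, in the units of the state.
- r.sense(): the state, without advancing time (a new reading comes with each control period).
- vision.capture(name): name is "scene" or "top"; returns a dict with "frame" (384x512x3 uint8, red, green, blue), "K" (3x3 intrinsics, pixels), "xyz" and "orientation" of the camera in the world. Camera axes: x right, y up, looking along -z (the intrinsics and any distortion apply to the point x, -y, -z); pixel columns grow to the right and rows downward; lengths in m; the calibration is good to about 2 mm. A picture is of the moment at which its call begins. There is no depth.
- finish_job(): hands the job in, once; it reports no verdict.
The state is a dict: "time_s": time; "joints": joint angles; "joint_velocities": joint speeds; "effort": joint torques, N m; "tcp_pos": TCP position; "ee_rot": TCP orientation; "wrist_force": force on the tool from outside, world axes, zero at the start; "moment": the same for the moment, N m; "gripper_width": opening from 0.0 (shut) to 1.0 (fully open).
Only numpy, scipy, OpenCV 4.12 (cv2) and the standard library are available. Lean on these libraries where they do the work, as an engineer would, in place of code of your own. Each camera call takes 0.05 s, during which the arm holds its last target. There are 200 camera calls.

## Working session

There is one attempt and no reset: what is moved stays moved. The work goes in short steps, Python scripts to look and compute and a shell command to move; the robot and the scene stay as the last step left them, time stands still between calls to the robot, and variables do not carry over. Pictures are saved under pics/ and viewed, about 8 in all and at most 12, crops included, and the job is handed in when it is done.

```bash
mkdir -p pics; ls
python3 - <<'E'
from station import r,vision
import cv2,numpy as np
for n in("scene","top"):
    c=vision.capture(n); cv2.imwrite(f"pics/{n}0.png",cv2.resize(c["frame"][:,:,::-1],(800,600),interpolation=cv2.INTER_CUBIC))
    np.savez(f"{n}0.npz",**{k:c[k] for k in("frame","K","xyz","orientation")}); print(n,c["K"],c["xyz"],c["orientation"],[k for k in c])
print(r.sense())
E
```

```text
pics
scene [[346.88557418   0.         254.18418153]
 [  0.         346.88557418 186.1891125 ]
 [  0.           0.           1.        ]] [ 1.28191245 -0.22200495  0.70194147] [[ 0.35457862 -0.58837058  0.72670081]
 [ 0.93490998  0.23534687 -0.26562226]
 [-0.01474243  0.77358381  0.63352249]] ['frame', 'K', 'xyz', 'orientation']
top [[450.21743729   0.         249.83609226]
 [  0.         450.21743729 186.3765643 ]
 [  0.           0.           1.        ]] [ 0.49921948 -0.00577883  1.3407455 ] [[ 0.02491607  0.99421158 -0.10451084]
 [-0.99968664  0.02452738 -0.00500284]
 [-0.0024105   0.10460274  0.99451116]] ['frame', 'K', 'xyz', 'orientation']
{'time_s': 0.1, 'joints': array([-6.16711918e+01,  2.20862676e+01,  3.89754983e-01, -2.21832239e-02,
       -6.84103767e+01, -1.48177779e+01]), 'joint_velocities': array([ 0.02609428, -0.1335389 ,  0.21930579,  0.1456294 ,  0.04821193,
        0.06741115]), 'effort': array([-7.26176168e-04, -3.91689348e+01,  1.87935144e+01,  4.23189640e+00,
        1.34883742e-02, -7.05533125e-05]), 'tcp_pos': array([ 0.14593609, -0.60724666,  0.24659264]), 'ee_rot': array([[-9.72358276e-01, -2.33493170e-01, -5.68365106e-04],
       [-2.33493826e-01,  9.72356594e-01,  1.81295840e-03],
       [ 1.29340155e-04,  1.89555485e-03, -9.99998195e-01]]), 'wrist_force': array([0.52192273, 0.16916386, 0.65950548]), 'moment': array([ 0.11012598, -0.04009621, -0.00188179]), 'gripper_width': 0.9977208750011729}
```

View pics/scene0.png

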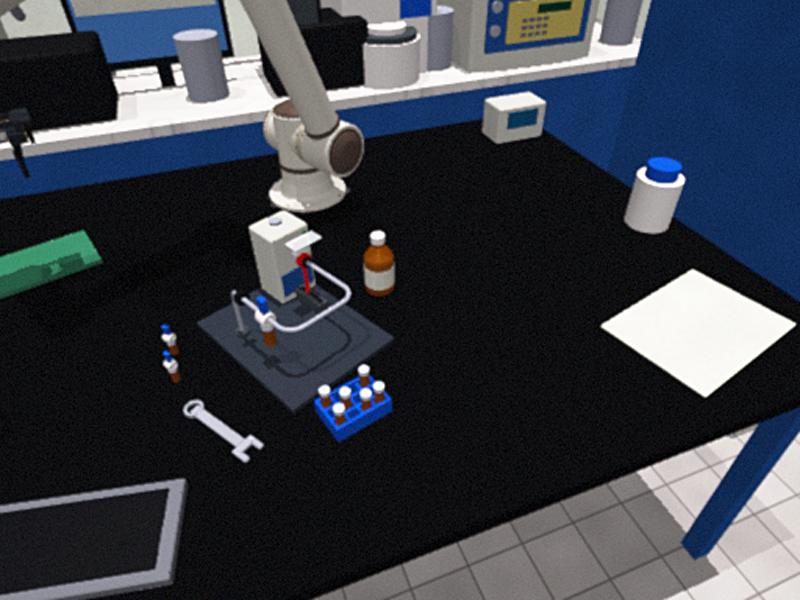

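View pics/top0.png

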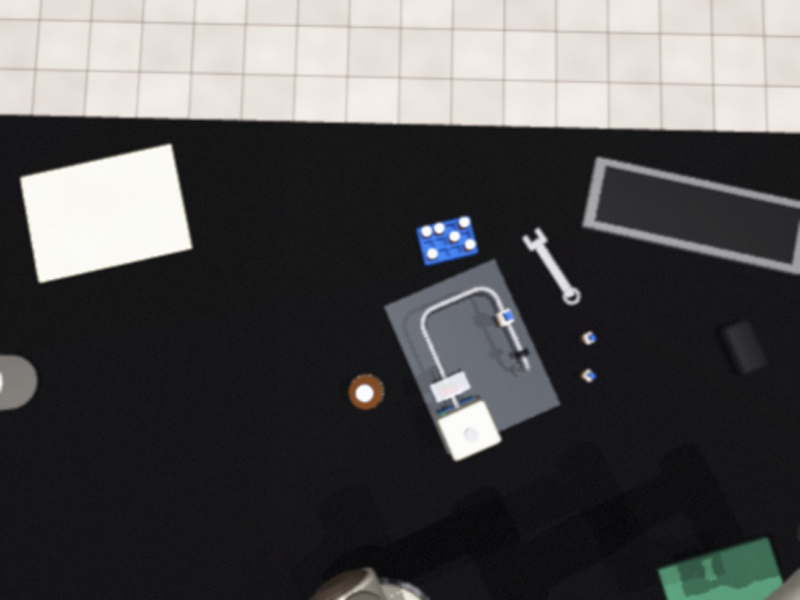

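The scene view shows the U rail on its plate. In it the carrier's ring is at about (264,317), the red stop at (303,262) and the clear guard at (303,241). In the top view the plate corners are at about (385,305), (495,260) and (560,405). The blue tab is at (507,317), the guard at (450,386) and the head at (470,430). The small look-alikes at (588,338) and (588,376) stand on the bench.

```bash
cat > h.py <<'E'
import numpy as np,cv2
def load(n): return dict(np.load(n))
def ray(c,uv):
    uv=np.atleast_2d(uv).astype(float);K=c["K"]
    d=np.c_[(uv[:,0]-K[0,2])/K[0,0],-(uv[:,1]-K[1,2])/K[1,1],-np.ones(len(uv))]
    return d@c["orientation"].T
def onz(c,uv,z):
    d=ray(c,uv); return c["xyz"]+d*((z-c["xyz"][2])/d[:,2])[:,None]
def proj(c,P):
    q=(np.atleast_2d(P)-c["xyz"])@c["orientation"];K=c["K"]
    return np.c_[K[0,2]+K[0,0]*q[:,0]/-q[:,2],K[1,2]+K[1,1]*q[:,1]/q[:,2]]
def blue(c,box):
    f=c["frame"].astype(int);x0,y0,x1,y1=box
    m=np.zeros(f.shape[:2],bool);s=f[y0:y1,x0:x1]
    m[y0:y1,x0:x1]=(s[:,:,2]>s[:,:,0]+60)&(s[:,:,2]>90)
    v,u=np.nonzero(m);return np.array([u.mean(),v.mean()]),len(u)
def tri(cs,uvs):
    A=np.zeros((3,3));b=np.zeros(3)
    for c,uv in zip(cs,uvs):
        d=ray(c,uv)[0];d/=np.linalg.norm(d);M=np.eye(3)-np.outer(d,d);A+=M;b+=M@c["xyz"]
    return np.linalg.solve(A,b)
E
python3 - <<'E'
from h import *
t=load("top0.npz");s=load("scene0.npz")
f=t["frame"].astype(int);g=f.mean(2)
# plate corners from edges (approx px/1.5625)
m=((g>45)).astype(np.uint8)
sub=np.zeros_like(m);sub[160:300,235:365]=m[160:300,235:365]
sub=cv2.morphologyEx(sub,cv2.MORPH_CLOSE,np.ones((5,5)))
cs,_=cv2.findContours(sub,cv2.RETR_EXTERNAL,cv2.CHAIN_APPROX_NONE)
k=max(cs,key=cv2.contourArea)[:,0,:].astype(float)
print(cv2.contourArea(k.astype(np.float32)))
C=np.array([[385,305],[495,260],[560,405]])/1.5625
def edge(a,b):
    n=np.array([-(b-a)[1],(b-a)[0]]);n/=np.linalg.norm(n)
    l=(k-a)@(b-a)/((b-a)@(b-a));q=k[(abs((k-a)@n)<4)&(l>.1)&(l<.9)]
    w=onz(t,q,.012)[:,:2]
    vx,vy,x,y=cv2.fitLine(w.astype(np.float32),cv2.DIST_HUBER,0,.01,.01).ravel()
    print(len(q),np.degrees(np.arctan2(vy,vx)));return np.array([x,y]),np.array([vx,vy])
e1=edge(C[0],C[1]);e2=edge(C[1],C[2])
ab=np.linalg.solve(np.c_[e1[1],-e2[1]],e2[0]-e1[0]);cor=e1[0]+ab[0]*e1[1];print("corner(115,-115)",cor)
# rod: bright pixels
def rodline(a,b):
    a=np.array(a)/1.5625;b=np.array(b)/1.5625;L=np.linalg.norm(b-a);d=(b-a)/L;n=np.array([-d[1],d[0]]);P=[]
    for l in np.linspace(0,L,int(L)):
        o=np.arange(-6,6.1,.25);q=a+d*l+o[:,None]*n
        v=cv2.remap(g.astype(np.float32),q[:,0].astype(np.float32)[None],q[:,1].astype(np.float32)[None],1)[0]
        w=np.clip(v-110,0,None)
        if w.sum()>0:P.append(a+d*l+n*(w@o/w.sum()))
    w=onz(t,np.array(P),.115)[:,:2]
    vx,vy,x,y=cv2.fitLine(w.astype(np.float32),cv2.DIST_HUBER,0,.01,.01).ravel()
    return np.array([x,y]),np.array([vx,vy]),w
E_=rodline((427,335),(441,370));S=rodline((514,332),(520,345));X=rodline((443,303),(472,291))
for n,z in(("end",E_),("start",S),("cross",X)):print(n,z[0],np.degrees(np.arctan2(z[1][1],z[1][0])),len(z[2]))
for ang in(23,24,25):
    a=np.radians(ang);ex=np.array([np.cos(a),np.sin(a)]);ey=np.array([-ex[1],ex[0]])
    print(ang,"O plate",cor-.115*ex+.115*ey,"rod: x0",ex@X[0]-.07,"y0 end,start",ey@E_[0]-.07,ey@S[0]+.07,"plate x0,y0",ex@cor-.115,ey@cor+.115)
bt,n1=blue(t,(310,190,340,215));bs,n2=blue(s,(160,185,180,208));print(bt,n1,bs,n2,"tab",tri([t,s],[bt,bs]),onz(t,bt,.138+.01))
f2=cv2.resize(t["frame"][150:300,230:370,::-1],None,fx=4,fy=4,interpolation=2)
f3=cv2.resize(s["frame"][130:250,120:260,::-1],None,fx=4,fy=4,interpolation=2)
cv2.imwrite("pics/tc.png",f2)
E
```

```text
8298.5
56 -65.09196
74 24.81459
corner(115,-115) [ 0.7081886  -0.19493636]
end [ 0.52590966 -0.07545044] 25.107304 24
start [ 0.54946595 -0.2190667 ] 24.558338 9
cross [ 0.62058717 -0.11329079] -64.81598 20
23 O plate [ 0.55739646 -0.13401239] rod: x0 0.4569872651379128 y0 end,start -0.34494176768414303 -0.34634540779705314 plate x0,y0 0.4607233315362137 -0.3411511982724036
24 O plate [ 0.55635615 -0.13665335] rod: x0 0.4508550760467745 y0 end,start -0.3528341330112841 -0.35361532130852574 plate x0,y0 0.45267470997513815 -0.3511294818128857
25 O plate [ 0.5553621  -0.13931207] rod: x0 0.44456422945383606 y0 end,start -0.3606403443216341 -0.360756197489474 plate x0,y0 0.444453169198216 -0.3609657777977099
[325.24 201.6 ] 25 [167.54929577 194.15492958] 71 tab [ 0.58946203 -0.20026152  0.14298854] [[ 0.58889302 -0.20080522  0.148     ]]
```

View pics/tc.png

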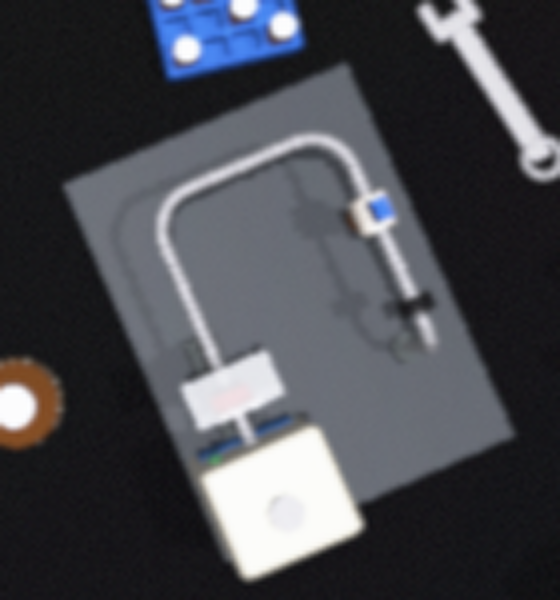

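I take the rail frame as yaw 24.9° with its origin at about (0.5555, -0.139). The tab reads (0.589, -0.200), which is (5, -70) mm in the rail's frame, so it agrees with the rail. Next I move above the tab, turning +11.4° so the jaws open along rail y.

```bash
python3 -m jog '{"delta_pos":[[24,22,0],[24,22,0],[24,22,0],[24,22,0],[24,22,0],[24,22,0],[24,22,0],[24,22,0],[24,22,0],[24,22,0]],"rot":[[0,0,1.14],[0,0,1.14],[0,0,1.14],[0,0,1.14],[0,0,1.14],[0,0,1.14],[0,0,1.14],[0,0,1.14],[0,0,1.14],[0,0,1.14]],"grip":[100,100,100,100,100,100,100,100,100,100]}'
python3 -m jog '{"delta_pos":[[24,22,0],[24,22,0],[24,22,0],[24,22,0],[24,22,0],[24,22,0],[24,22,0],[24,22,0],[11,10,0],[0,0,0]],"rot":[[0,0,0],[0,0,0],[0,0,0],[0,0,0],[0,0,0],[0,0,0],[0,0,0],[0,0,0],[0,0,0],[0,0,0]],"grip":[60,60,60,60,60,60,60,60,60,60]}'
cat >> h.py <<'E'
A=np.radians(24.9);R=np.array([[np.cos(A),-np.sin(A)],[np.sin(A),np.cos(A)]]);O=np.array([.4451*np.cos(A)+.3599*np.sin(A),.4451*np.sin(A)-.3599*np.cos(A)])
def st():
    from station import r
    s=r.sense();p=s["tcp_pos"];q=s["ee_rot"]
    print("t",round(s["time_s"],2),"tcp",np.round(p*1000,1),"rail",np.round(R.T@(p[:2]-O)*1000,1),"yawjaw",np.round(np.degrees(np.arctan2(q[1,1],q[0,1])),2),"tilt",np.round(q[:2,2],4),"F",np.round(s["wrist_force"],2),"Frail",np.round(R.T@s["wrist_force"][:2],2),"M",np.round(s["moment"],2),"w",round(s["gripper_width"],3),"j",np.round(s["joints"],0))
E
python3 -c "
from h import *;st();print(O)
t=load('top0.npz');f=onz(t,np.array([226,367])/4+[230,150],.163)[0,:2];print('guard front rail mm',R.T@(f-O)*1000)
s=load('scene0.npz');print(proj(s,[[*(O+R@[.005,-.07]),.138]]))"
```

```text
time_s: 0.93
tcp_pos: [0.3868, -0.3862, 0.2472]
ee_rot: [[-0.907, -0.422, -0.001], [-0.422, 0.907, 0.001], [0.0, 0.001, -1.0]]
wrist_force: [0.8, -0.4, -0.2]
gripper_width: 1.0
time_s: 1.77
tcp_pos: [0.5909, -0.1994, 0.2463]
ee_rot: [[-0.906, -0.424, -0.001], [-0.424, 0.906, 0.0], [0.001, 0.001, -1.0]]
wrist_force: [0.3, 0.2, 0.2]
gripper_width: 0.6
t 1.77 tcp [ 590.9 -199.4  246.3] rail [  6.9 -69.8] yawjaw 115.1 tilt [-0.001   0.0004] F [0.27 0.16 0.23] Frail [0.31 0.03] M [0.04 0.02 0.  ] w 0.6 j [ -4.  22.   0.  -0. -68. -61.]
[ 0.55525608 -0.1390421 ]
guard front rail mm [-50.49643935  68.00715713]
[[167.25189299 195.65628212]]
```

Over the tab at rail (6.9, -69.8). Now I lower until the tips are at z 0.128, just above the ring, and close.

```bash
python3 -m jog '{"delta_pos":[[-2,-1,-18],[0,0,-18],[0,0,-18],[0,0,-18],[0,0,-14],[0,0,-7],[0,0,0],[0,0,0]],"rot":[[0,0,0],[0,0,0],[0,0,0],[0,0,0],[0,0,0],[0,0,0],[0,0,0],[0,0,0]],"grip":[60,60,60,60,60,60,60,60]}'
python3 -c "from h import *;st()"
python3 -m jog '{"delta_pos":[[0,0,0],[0,0,0],[0,0,0],[0,0,0],[0,0,0],[0,0,0],[0,0,0],[0,0,0],[0,0,0],[0,0,0]],"rot":[[0,0,0],[0,0,0],[0,0,0],[0,0,0],[0,0,0],[0,0,0],[0,0,0],[0,0,0],[0,0,0],[0,0,0]],"grip":[30,20,8,8,8,8,8,8,8,8]}'
python3 - <<'E'
from h import *;st()
from station import vision
t=vision.capture("top");s=vision.capture("scene")
a=cv2.resize(t["frame"][150:300,230:370,::-1],(560,600),interpolation=2)
cv2.imwrite("pics/s1.png",cv2.resize(s["frame"][130:250,110:250,::-1],(700,600),interpolation=2))
E
```

```text
time_s: 2.43
tcp_pos: [0.5868, -0.2033, 0.1548]
ee_rot: [[-0.907, -0.421, -0.0], [-0.421, 0.907, -0.0], [0.0, -0.0, -1.0]]
wrist_force: [-0.1, 0.0, 0.1]
gripper_width: 0.601
t 2.43 tcp [ 586.8 -203.3  154.8] rail [  1.5 -71.6] yawjaw 114.88 tilt [-0.0003 -0.0004] F [-0.08  0.05  0.08] Frail [-0.05  0.08] M [ 0.04 -0.01  0.04] w 0.601 j [ -4.  26.  -7.   0. -57. -61.]
time_s: 3.27
tcp_pos: [0.5865, -0.2017, 0.1548]
ee_rot: [[-0.907, -0.421, -0.001], [-0.421, 0.907, 0.001], [0.001, 0.002, -1.0]]
wrist_force: [-1.8, 5.2, 4.5]
gripper_width: 0.114
t 3.27 tcp [ 586.5 -201.7  154.8] rail [  2. -70.] yawjaw 114.92 tilt [-0.0012  0.0014] F [-1.76  5.21  4.5 ] Frail [0.59 5.46] M [1.62 0.73 0.02] w 0.114 j [ -4.  26.  -7.  -0. -57. -61.]
```

View pics/s1.png

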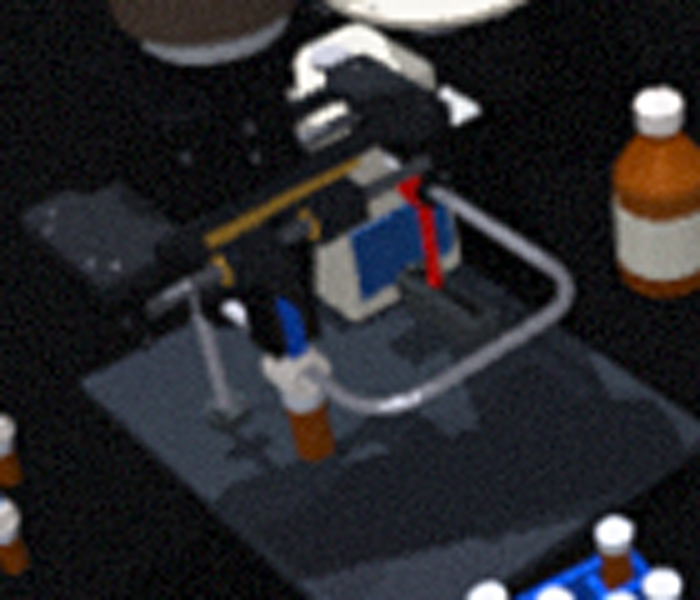

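The picture shows the fingers closed on the blue tab at (290,325), with the ring at (293,375) on the rod and the vial hanging upright. The opening is 0.114, or 10 mm, which is the tab's thickness. A side force of 5.5 N remains, so I move 1.5 mm along rail +y and lift by 1 mm to relieve it.

```bash
python3 -m jog '{"delta_pos":[[-0.7,1.5,1],[0,0,0],[0,0,0],[0,0,0]],"rot":[[0,0,0],[0,0,0],[0,0,0],[0,0,0]],"grip":[8,8,8,8]}' >/dev/null
python3 -c "from h import *;st()"
python3 -m jog '{"delta_pos":[[0,0,1.5],[0,0,0],[0,0,0]],"rot":[[0,0,0],[0,0,0],[0,0,0]],"grip":[8,8,8]}' >/dev/null
python3 -c "from h import *;st()"
```

```text
t 3.7 tcp [ 586.3 -201.4  155.2] rail [  1.9 -69.7] yawjaw 114.9 tilt [-0.0002 -0.0002] F [ 0.21 -0.07 -1.16] Frail [ 0.17 -0.15] M [ 0.01 -0.   -0.01] w 0.112 j [ -4.  26.  -7.   0. -57. -61.]
t 3.95 tcp [ 586.4 -201.3  157.1] rail [  2.  -69.6] yawjaw 114.9 tilt [ 0.0002 -0.0001] F [ 0.55  0.45 -0.34] Frail [0.69 0.18] M [0.01 0.   0.02] w 0.108 j [ -4.  26.  -7.   0. -57. -61.]
```

The grip is free of load. A script now works out the waypoints: the ring's chord path along the rod, with the tab about 2.5 mm ahead of the TCP.

```bash
cat > path.py <<'E'
from h import *
import sys
c=2.5
def p(s):  # rod axis, rail mm, s=0 at x=0 start leg
    q=15*np.pi
    if s<40:return np.array([s,-70.])
    s-=40
    if s<q:a=s/30;return np.array([40+30*np.sin(a),-40-30*np.cos(a)])
    s-=q
    if s<80:return np.array([70,-40+s])
    s-=80
    if s<q:a=s/30;return np.array([40+30*np.cos(a),40+30*np.sin(a)])
    return np.array([40-(s-q),70.])
def pose(s):
    d=p(s+10)-p(s-10);h=np.arctan2(d[1],d[0])
    return .5*p(s)+.25*(p(s+10)+p(s-10))-c*np.array([np.cos(h),np.sin(h)]),np.degrees(h)
if __name__=="__main__":
    S=[4.5]
    for lim,step in((26,8),(100,3),(150,8),(232,3),(286,7)):
        n=int(np.ceil((lim-S[-1])/step));S+=list(np.linspace(S[-1],lim,n+1)[1:])
    P=[pose(s) for s in S]
    for k in range(0,len(P)-1,10):
        i=range(k,min(k+10,len(P)-1))
        W=np.array([R@P[j][0] for j in range(len(P))]); W=np.round(W-W[0],1)
        H=np.round([q[1] for q in P],1)
        print("call",k//10,"pos",[list(np.round(W[j+1]-W[j],1).tolist())+[0] for j in i],"rz",[round(float(H[j+1]-H[j]),1) for j in i])
        e=P[i[-1]+1];print("  end tcp rail",np.round(e[0],1),"h",round(e[1],1))
E
python3 path.py
```

```text
call 0 pos [[6.5, 3.0, 0], [6.5, 3.0, 0], [6.5, 3.1, 0], [2.7, 1.2, 0], [2.7, 1.3, 0], [2.6, 1.2, 0], [2.7, 1.3, 0], [2.6, 1.4, 0], [2.5, 1.4, 0], [2.4, 1.6, 0]] rz [0.0, 0.0, 0.0, 0.0, 0.2, 0.9, 1.8, 2.7, 3.4, 4.3]
  end tcp rail [ 44.  -69.1] h 13.3
call 1 pos [[2.4, 1.8, 0], [2.1, 1.9, 0], [2.0, 2.1, 0], [1.8, 2.3, 0], [1.5, 2.5, 0], [1.2, 2.6, 0], [1.0, 2.7, 0], [0.8, 2.8, 0], [0.4, 2.8, 0], [0.2, 2.9, 0]] rz [5.2, 5.6, 5.7, 5.6, 5.7, 5.7, 5.6, 5.7, 5.6, 5.7]
  end tcp rail [ 66.4 -52.6] h 69.4
call 2 pos [[-0.1, 2.9, 0], [-0.3, 2.9, 0], [-0.7, 2.8, 0], [-0.8, 2.8, 0], [-1.0, 2.8, 0], [-1.1, 2.8, 0], [-1.2, 2.7, 0], [-1.2, 2.7, 0], [-3.0, 6.4, 0], [-3.0, 6.5, 0]] rz [5.4, 4.6, 3.8, 3.0, 2.1, 1.3, 0.4, 0.0, 0.0, 0.0]
  end tcp rail [ 70.  -15.3] h 90.0
call 3 pos [[-3.0, 6.5, 0], [-3.1, 6.5, 0], [-3.0, 6.4, 0], [-3.0, 6.5, 0], [-3.0, 6.5, 0], [-1.2, 2.7, 0], [-1.2, 2.6, 0], [-1.3, 2.7, 0], [-1.2, 2.6, 0], [-1.3, 2.6, 0]] rz [0.0, 0.0, 0.0, 0.0, 0.0, 0.0, 0.0, 0.1, 0.9, 1.7]
  end tcp rail [69.9 35. ] h 92.7
call 4 pos [[-1.4, 2.6, 0], [-1.4, 2.5, 0], [-1.6, 2.4, 0], [-1.7, 2.4, 0], [-1.8, 2.1, 0], [-2.1, 2.0, 0], [-2.2, 1.8, 0], [-2.4, 1.5, 0], [-2.6, 1.3, 0], [-2.6, 1.1, 0]] rz [2.5, 3.3, 4.2, 5.0, 5.5, 5.6, 5.6, 5.6, 5.6, 5.6]
  end tcp rail [60.2 61.2] h 141.2
call 5 pos [[-2.8, 0.8, 0], [-2.8, 0.5, 0], [-2.8, 0.2, 0], [-2.9, 0.0, 0], [-2.8, -0.3, 0], [-2.9, -0.5, 0], [-2.8, -0.8, 0], [-2.7, -0.9, 0], [-2.7, -1.1, 0], [-2.7, -1.1, 0]] rz [5.6, 5.6, 5.6, 5.5, 4.8, 4.0, 3.1, 2.3, 1.6, 0.6]
  end tcp rail [33.5 70. ] h 179.9
call 6 pos [[-2.7, -1.3, 0], [-2.7, -1.2, 0], [-2.6, -1.2, 0], [-6.1, -2.9, 0], [-6.2, -2.8, 0], [-6.1, -2.9, 0], [-6.1, -2.8, 0], [-6.1, -2.8, 0], [-6.1, -2.9, 0], [-6.2, -2.8, 0]] rz [0.1, 0.0, 0.0, 0.0, 0.0, 0.0, 0.0, 0.0, 0.0, 0.0]
  end tcp rail [-22.5  70. ] h 180.0
call 7 pos [[-6.1, -2.9, 0]] rz [0.0]
  end tcp rail [-29.3  70. ] h 180.0
```

```bash
python3 -m jog '{"delta_pos":[[6.5,3,0],[6.5,3,0],[6.5,3.1,0],[2.7,1.2,0],[2.7,1.3,0],[2.6,1.2,0],[2.7,1.3,0],[2.6,1.4,0],[2.5,1.4,0],[2.4,1.6,0]],"rot":[[0,0,0],[0,0,0],[0,0,0],[0,0,0],[0,0,0.2],[0,0,0.9],[0,0,1.8],[0,0,2.7],[0,0,3.4],[0,0,4.3]],"grip":[8,8,8,8,8,8,8,8,8,8]}' >/dev/null
python3 -c "from h import *;st()"
python3 -m jog '{"delta_pos":[[0,0,0],[0,0,0],[0,0,0]],"rot":[[0,0,0],[0,0,0],[0,0,0]],"grip":[8,8,8]}' >/dev/null
python3 -c "from h import *;st()"
```

```text
t 4.78 tcp [ 624.1 -182.6  157. ] rail [ 44.1 -68.5] yawjaw 128.43 tilt [-0.0004  0.    ] F [-0.48  0.08 -0.9 ] Frail [-0.4   0.27] M [0.04 0.11 0.01] w 0.117 j [ -2.  29.  -3.  -0. -59. -49.]
t 5.03 tcp [ 623.9 -182.7  157. ] rail [ 43.9 -68.5] yawjaw 128.14 tilt [-0.0002  0.    ] F [ 0.01 -0.33 -0.57] Frail [-0.13 -0.3 ] M [0.1  0.09 0.01] w 0.109 j [ -2.  28.  -3.  -0. -59. -50.]
```

```bash
python3 -m jog '{"delta_pos":[[2.4,1.8,0],[2.1,1.9,0],[2,2.1,0],[1.8,2.3,0],[1.5,2.5,0],[0,0,0],[0,0,0]],"rot":[[0,0,5.2],[0,0,5.6],[0,0,5.7],[0,0,5.6],[0,0,5.7],[0,0,0],[0,0,0]],"grip":[8,8,8,8,8,8,8]}' >/dev/null
python3 -c "from h import *;st()"
python3 -m jog '{"delta_pos":[[1.2,2.6,0],[1,2.7,0],[0.8,2.8,0],[0.4,2.8,0],[0.2,2.9,0],[0,0,0],[0,0,0]],"rot":[[0,0,5.7],[0,0,5.6],[0,0,5.7],[0,0,5.6],[0,0,5.7],[0,0,0],[0,0,0]],"grip":[8,8,8,8,8,8,8]}' >/dev/null
python3 -c "from h import *;st()"
```

```text
t 5.62 tcp [ 633.7 -171.9  156.9] rail [ 57.3 -62.8] yawjaw 155.83 tilt [-0.0001  0.0004] F [-0.43  0.71 -0.71] Frail [-0.09  0.83] M [ 0.46  0.18 -0.05] w 0.11 j [ -1.  29.  -2.  -0. -59. -23.]
t 6.2 tcp [ 637.3 -158.4  157.1] rail [ 66.3 -52.1] yawjaw -175.93 tilt [-0.0001  0.0001] F [ 0.22  1.9  -0.32] Frail [1.   1.63] M [0.24 0.25 0.02] w 0.115 j [  0.  29.  -2.  -0. -59.   4.]
```

```bash
python3 -m jog '{"delta_pos":[[-0.1,2.9,0],[-0.3,2.9,0],[-0.7,2.8,0],[-0.8,2.8,0],[-1,2.8,0],[-1.1,2.8,0],[-1.2,2.7,0],[-1.2,2.7,0],[0,0,0],[0,0,0]],"rot":[[0,0,5.4],[0,0,4.6],[0,0,3.8],[0,0,3],[0,0,2.1],[0,0,1.3],[0,0,0.4],[0,0,0],[0,0,0],[0,0,0]],"grip":[8,8,8,8,8,8,8,8,8,8]}' >/dev/null
python3 -c "from h import *;st()"
python3 -m jog '{"delta_pos":[[-3,6.4,0],[-3,6.5,0],[-3,6.5,0],[-3.1,6.5,0],[-3,6.4,0],[-3,6.5,0],[-3,6.5,0],[0,0,0],[0,0,0]],"rot":[[0,0,0],[0,0,0],[0,0,0],[0,0,0],[0,0,0],[0,0,0],[0,0,0],[0,0,0],[0,0,0]],"grip":[8,8,8,8,8,8,8,8,8]}' >/dev/null
python3 - <<'E'
from h import *;st()
from station import vision
s=vision.capture("scene")
cv2.imwrite("pics/s2.png",cv2.resize(s["frame"][130:250,130:270,::-1],(700,600),interpolation=2))
E
```

```text
t 7.03 tcp [ 631.  -135.8  157.1] rail [ 70.1 -28.9] yawjaw -155.13 tilt [ 0.0001 -0.0001] F [-0.41 -0.06 -1.06] Frail [-0.39  0.12] M [-0.02  0.13  0.05] w 0.114 j [  2.  28.  -3.   0. -58.  23.]
t 7.78 tcp [609.9 -90.1 157.3] rail [70.2 21.4] yawjaw -155.04 tilt [ 0.0003 -0.0001] F [ 0.31  0.27 -0.64] Frail [0.39 0.11] M [-0.01  0.1   0.02] w 0.111 j [  7.  25.  -8.   0. -57.  18.]
```

View pics/s2.png

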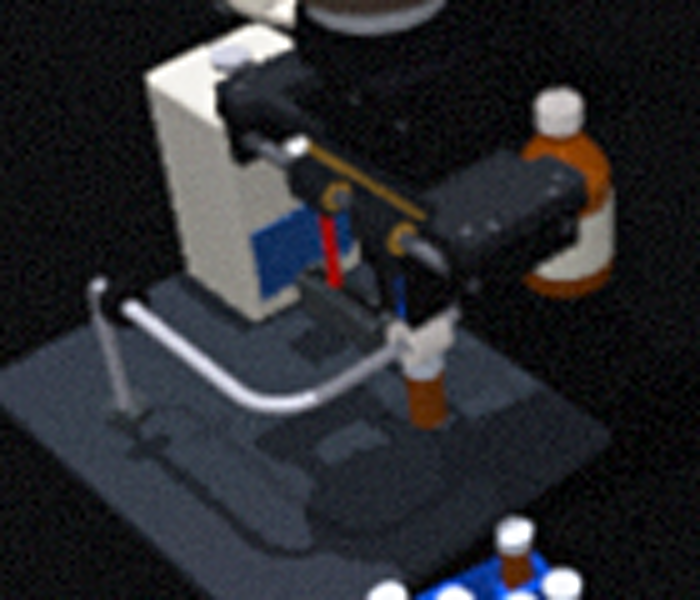

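The ring is on the cross run at about (428,340) with the vial upright, and forces are under 1 N. Now the second bend.

```bash
python3 -m jog '{"delta_pos":[[-1.2,2.7,0],[-1.2,2.6,0],[-1.3,2.7,0],[-1.2,2.6,0],[-1.3,2.6,0],[-1.4,2.6,0],[-1.4,2.5,0],[-1.6,2.4,0],[0,0,0],[0,0,0]],"rot":[[0,0,0],[0,0,0],[0,0,0.1],[0,0,0.9],[0,0,1.7],[0,0,2.5],[0,0,3.3],[0,0,4.2],[0,0,0],[0,0,0]],"grip":[8,8,8,8,8,8,8,8,8,8]}' >/dev/null
python3 -c "from h import *;st()"
python3 -m jog '{"delta_pos":[[-1.7,2.4,0],[-1.8,2.1,0],[-2.1,2,0],[-2.2,1.8,0],[-2.4,1.5,0],[0,0,0],[0,0,0]],"rot":[[0,0,5],[0,0,5.5],[0,0,5.6],[0,0,5.6],[0,0,5.6],[0,0,0],[0,0,0]],"grip":[8,8,8,8,8,8,8]}' >/dev/null
python3 -c "from h import *;st()"
```

```text
t 8.67 tcp [599.3 -69.7 157.1] rail [69.2 44.4] yawjaw -142.43 tilt [ 0.0001 -0.    ] F [ 0.03  0.25 -0.75] Frail [0.14 0.22] M [-0.01  0.11 -0.03] w 0.115 j [  9.  24. -10.   0. -56.  29.]
t 9.25 tcp [589.2 -60.1 157.1] rail [64.1 57.3] yawjaw -115.27 tilt [ 0.0002 -0.0001] F [-0.62  0.1   0.21] Frail [-0.52  0.35] M [-0.07  0.12  0.02] w 0.113 j [ 10.  23. -11.   0. -55.  55.]
```

```bash
python3 -m jog '{"delta_pos":[[-2.6,1.3,0],[-2.6,1.1,0],[-2.8,0.8,0],[-2.8,0.5,0],[-2.8,0.2,0],[-2.9,0,0],[0,0,0],[0,0,0]],"rot":[[0,0,5.6],[0,0,5.6],[0,0,5.6],[0,0,5.6],[0,0,5.6],[0,0,5.5],[0,0,0],[0,0,0]],"grip":[8,8,8,8,8,8,8,8]}' >/dev/null
python3 -c "from h import *;st()"
python3 -m jog '{"delta_pos":[[-2.8,-0.3,0],[-2.9,-0.5,0],[-2.8,-0.8,0],[-2.7,-0.9,0],[-2.7,-1.1,0],[-2.7,-1.1,0],[0,0,0],[0,0,0]],"rot":[[0,0,4.8],[0,0,4],[0,0,3.1],[0,0,2.3],[0,0,1.6],[0,0,0.6],[0,0,0],[0,0,0]],"grip":[8,8,8,8,8,8,8,8]}' >/dev/null
python3 -c "from h import *;st()"
```

```text
t 9.92 tcp [572.8 -56.3 157.2] rail [50.8 67.6] yawjaw -81.83 tilt [ 0.0003 -0.    ] F [0.1  0.33 0.2 ] Frail [0.23 0.26] M [-0.13  0.15  0.02] w 0.116 j [ 11.  22. -14.   0. -54.  88.]
t 10.58 tcp [556.2 -61.  157.1] rail [33.7 70.4] yawjaw -65.31 tilt [ 0.0002 -0.    ] F [-0.25 -0.13 -1.92] Frail [-0.28 -0.01] M [-0.11  0.11  0.03] w 0.11 j [ 10.  20. -16.   0. -53. 104.]
```

Round both bends with under 2 N. Next I slide along the end leg to TCP x of about -22, which is ~18 mm short of the guard's front edge (about x=-50).

```bash
python3 -m jog '{"delta_pos":[[-6.4,-2.9,0],[-6.4,-2.9,0],[-6.3,-3,0],[-6.3,-3,0],[-6.3,-3,0],[-6.4,-2.9,0],[-6.3,-3,0],[-6.3,-3,0],[0,0,0],[0,0,0]],"rot":[[0,0,0],[0,0,0],[0,0,0],[0,0,0],[0,0,0],[0,0,0],[0,0,0],[0,0,0],[0,0,0],[0,0,0]],"grip":[8,8,8,8,8,8,8,8,8,8]}' >/dev/null
python3 - <<'E'
from h import *;st()
from station import vision
s=vision.capture("scene");np.savez("scene2.npz",**s)
cv2.imwrite("pics/s3.png",cv2.resize(s["frame"][130:220,140:245,::-1],(700,600),interpolation=2))
E
```

```text
t 11.42 tcp [505.2 -84.8 157.3] rail [-22.6  70.3] yawjaw -65.2 tilt [ 0.0005 -0.    ] F [ 0.25  0.41 -0.96] Frail [0.4  0.26] M [-0.13  0.09 -0.03] w 0.118 j [  9.  16. -23.   0. -51. 106.]
```

View pics/s3.png

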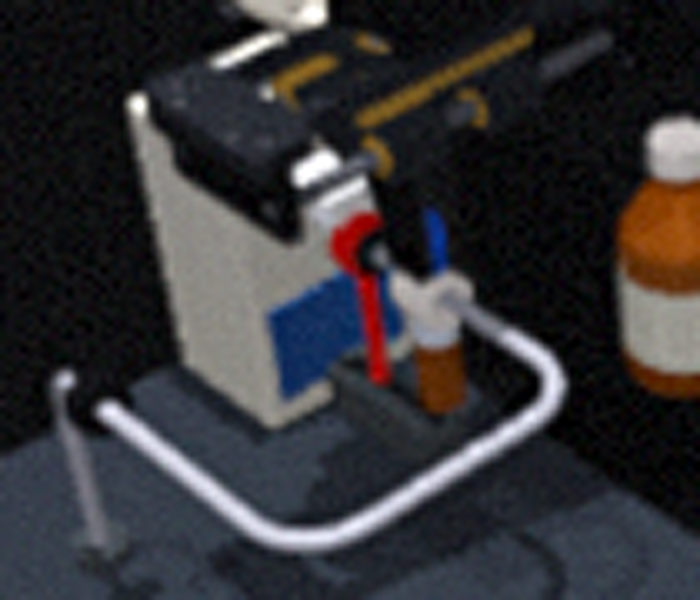

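The red stop is at (355,243), the black pad at (375,250), the ring at (433,292) and the guard behind it at (335,200). I lower the carrier onto the rod, let go, rise, move back 30 mm and narrow the jaws to 16% (14 mm).

```bash
python3 -m jog '{"delta_pos":[[0,0,-1],[0,0,-1],[0,0,0],[0,0,0],[0,0,0],[0,0,0],[0,0,0]],"rot":[[0,0,0],[0,0,0],[0,0,0],[0,0,0],[0,0,0],[0,0,0],[0,0,0]],"grip":[8,8,8,20,35,35,35]}' >/dev/null
python3 -c "from h import *;st()"
python3 -m jog '{"delta_pos":[[0,0,8],[0,0,14],[0,0,18],[9,4.2,0],[9.1,4.2,0],[9.1,4.2,0],[0,0,0],[0,0,0]],"rot":[[0,0,0],[0,0,0],[0,0,0],[0,0,0],[0,0,0],[0,0,0],[0,0,0],[0,0,0]],"grip":[35,35,35,35,35,25,16,16]}' >/dev/null
python3 - <<'E'
from h import *;st()
from station import vision
s=vision.capture("scene");t=vision.capture("top")
a=cv2.resize(s["frame"][130:220,140:245,::-1],(400,343),interpolation=2)
b=cv2.resize(t["frame"][170:260,260:365,::-1],(400,343),interpolation=2)
cv2.imwrite("pics/s4.png",np.hstack([a,b]))
E
```

```text
t 12.05 tcp [505.4 -84.6 155. ] rail [-22.3  70.4] yawjaw -65.19 tilt [ 0.0001 -0.    ] F [-0.59 -0.29  0.38] Frail [-0.65 -0.02] M [-0.08  0.12 -0.02] w 0.304 j [  9.  16. -23.   0. -51. 106.]
t 12.72 tcp [532.6 -71.6 193.8] rail [ 7.8 70.7] yawjaw -65.17 tilt [-0.0024 -0.0002] F [-0.18 -0.05 -0.66] Frail [-0.18  0.03] M [-0.17  0.14  0.01] w 0.218 j [ 10.  16. -16.  -0. -58. 105.]
```

View pics/s4.png

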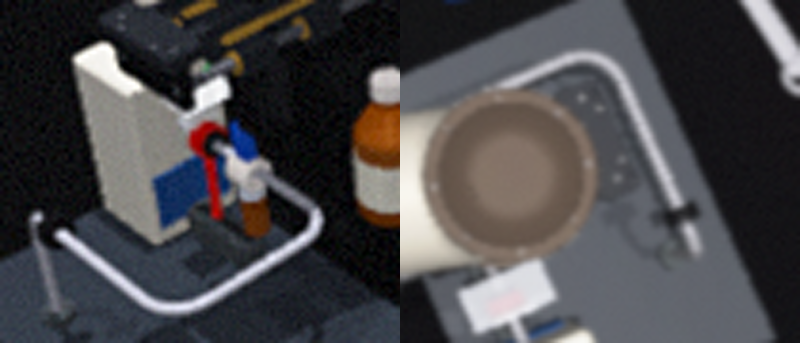

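The carrier hangs on the end leg, its tab at (240,140) in the left view and its vial at (256,215), swinging a few degrees. The arm is clear behind it. I lower the shut fingers astride the rod until the tips are at z of about 0.103.

```bash
python3 -m jog '{"delta_pos":[[0,0,0],[0.2,-0.4,-15],[0,0,-15],[0,0,-5],[0,0,0]],"rot":[[0,0,0],[0,0,0],[0,0,0],[0,0,0],[0,0,0]],"grip":[16,16,16,16,16]}' >/dev/null
python3 -c "from h import *;st()"
python3 -m jog '{"delta_pos":[[0,0,-8],[0,0,-8],[0,0,-8],[0,0,-7],[0,0,0],[0,0,0]],"rot":[[0,0,0],[0,0,0],[0,0,0],[0,0,0],[0,0,0],[0,0,0]],"grip":[16,16,16,16,16,16]}' >/dev/null
python3 - <<'E'
from h import *;st()
from station import vision
s=vision.capture("scene")
cv2.imwrite("pics/s5.png",cv2.resize(s["frame"][130:220,140:245,::-1],(700,600),interpolation=2))
E
```

```text
t 13.23 tcp [531.5 -72.6 158.6] rail [ 6.4 70.2] yawjaw -65.21 tilt [-0.0037 -0.0004] F [-0.02 -0.54 -0.36] Frail [-0.25 -0.48] M [-0.07  0.12 -0.02] w 0.165 j [ 10.  18. -19.  -0. -53. 105.]
t 13.73 tcp [532.5 -72.5 128.5] rail [ 7.4 70. ] yawjaw -65.19 tilt [-0.0012 -0.0003] F [ 0.3  -1.03  0.88] Frail [-0.16 -1.06] M [-0.1   0.08 -0.  ] w 0.159 j [ 10.  20. -21.   0. -49. 105.]
```

View pics/s5.png

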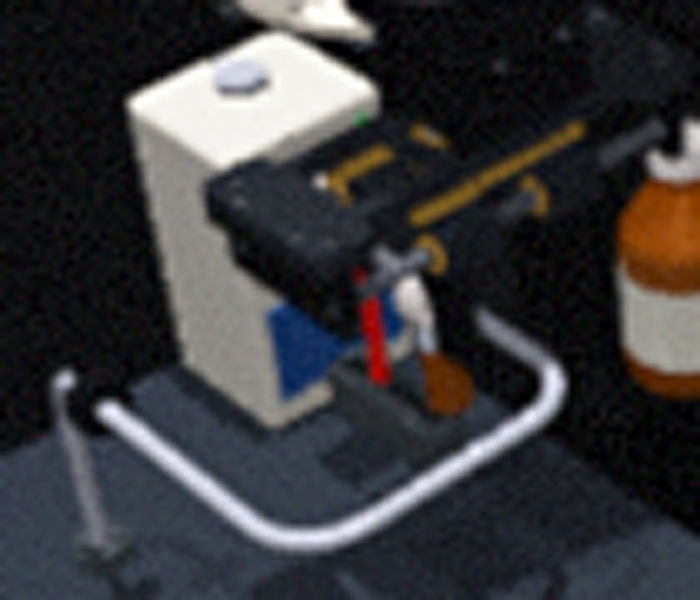

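The vial at (450,385) looks tipped relative to the ring at (405,300). It could be a swing or a contact, so I track the amber blob over a second to tell which.

```bash
cat > vial.py <<'E'
from h import *
from station import vision,r
def amber(s):
    f=s["frame"].astype(int)[170:205,190:230]
    m=(f[:,:,0]>f[:,:,2]+45)&(f[:,:,0]>70)&(f[:,:,1]<f[:,:,0]*.75)&(f[:,:,1]>f[:,:,0]*.3)
    v,u=np.nonzero(m);return np.round([u.mean()+190,v.mean()+170],2),len(u),u.min()+190,u.max()+190,v.min()+170,v.max()+170
E
python3 - <<'E'
from vial import *
print("gripped",amber(load("scene2.npz")))
for i in range(14):
    s=vision.capture("scene");print(round(r.sense()["time_s"],2),amber(s),np.round(R.T@r.sense()["wrist_force"][:2],1))
np.savez("scene3.npz",**s);st()
z=load("scene2.npz")
print("proj upright vial mid at x=-25",proj(z,[[*(O+R@[-.025,.07]),.065],[*(O+R@[-.025,.07]),.112],[*(O+R@[-.025,.085]),.065],[*(O+R@[-.010,.07]),.065]]))
E
```

```text
gripped (array([204.61, 186.19]), 57, np.int64(195), np.int64(208), np.int64(181), np.int64(191))
13.83 (array([205.33, 187.04]), 51, np.int64(195), np.int64(210), np.int64(181), np.int64(191)) [-0.3 -0.6]
13.88 (array([205.47, 186.63]), 51, np.int64(196), np.int64(210), np.int64(170), np.int64(191)) [0.7 0.9]
13.93 (array([205.4 , 186.88]), 52, np.int64(195), np.int64(210), np.int64(181), np.int64(191)) [1.3 0.6]
13.98 (array([204.58, 186.05]), 57, np.int64(194), np.int64(210), np.int64(171), np.int64(191)) [0.5 0.8]
14.03 (array([205.37, 186.75]), 52, np.int64(195), np.int64(210), np.int64(174), np.int64(191)) [-0.  -0.6]
14.08 (array([204.98, 186.62]), 55, np.int64(194), np.int64(210), np.int64(171), np.int64(191)) [0.6 0.5]
14.13 (array([205.04, 186.72]), 54, np.int64(195), np.int64(210), np.int64(174), np.int64(191)) [0.1 0.6]
14.18 (array([205.24, 186.53]), 51, np.int64(195), np.int64(210), np.int64(174), np.int64(191)) [-0.  -0.2]
14.23 (array([205.2 , 186.45]), 51, np.int64(194), np.int64(210), np.int64(171), np.int64(191)) [0.4 0.7]
14.28 (array([205. , 186.2]), 55, np.int64(195), np.int64(210), np.int64(170), np.int64(191)) [-0.3 -0.8]
14.33 (array([205.  , 186.47]), 55, np.int64(195), np.int64(210), np.int64(174), np.int64(191)) [0.2 0.5]
14.38 (array([205.23, 186.49]), 53, np.int64(195), np.int64(210), np.int64(174), np.int64(191)) [-0.4 -0.1]
14.43 (array([205.16, 186.16]), 50, np.int64(194), np.int64(210), np.int64(171), np.int64(191)) [-0.3  0.6]
14.48 (array([205.09, 186.33]), 54, np.int64(195), np.int64(210), np.int64(170), np.int64(191)) [-0.1 -0.5]
t 14.48 tcp [532.7 -72.4 129.1] rail [ 7.6 70. ] yawjaw -65.19 tilt [0. 0.] F [ 0.12 -0.54  0.79] Frail [-0.12 -0.54] M [-0.09  0.1  -0.01] w 0.16 j [ 10.  20. -21.  -0. -49. 105.]
proj upright vial mid at x=-25 [[206.00178386 187.05529592]
 [204.28524003 174.15679547]
 [209.97784705 184.68118738]
 [209.33663065 189.32967316]]
```

The carrier is steady with nothing touching it, and the amber centroid is within 1 px of its gripped position, so the tilt is small; fingers hide part of it. Next I push along rail -x, slowly.

```bash
python3 -m jog '{"delta_pos":[[-3.3,-1.5,0],[-3.3,-1.5,0],[-1.8,-0.8,0],[-1.8,-0.8,0],[-1.8,-0.8,0],[-1.8,-0.8,0],[-1.8,-0.8,0],[-1.8,-0.8,0]],"rot":[[0,0,0],[0,0,0],[0,0,0],[0,0,0],[0,0,0],[0,0,0],[0,0,0],[0,0,0]],"grip":[16,16,16,16,16,16,16,16]}' >/dev/null
python3 -c "from vial import *;st();print(amber(vision.capture('scene')))"
python3 -m jog '{"delta_pos":[[-1.4,-0.6,0],[-1.4,-0.6,0],[-1.4,-0.6,0],[-1.4,-0.6,0],[-1.4,-0.6,0],[-1.4,-0.6,0]],"rot":[[0,0,0],[0,0,0],[0,0,0],[0,0,0],[0,0,0],[0,0,0]],"grip":[16,16,16,16,16,16]}' >/dev/null
python3 - <<'E'
from vial import *;st();s=vision.capture('scene');print(amber(s))
cv2.imwrite("pics/s6.png",cv2.resize(s["frame"][145:205,175:245,::-1],(700,600),interpolation=2))
E
```

```text
t 15.15 tcp [515.3 -80.2 129.1] rail [-11.5  70.2] yawjaw -65.19 tilt [0.0002 0.    ] F [ 0.36 -0.61 -0.76] Frail [ 0.07 -0.7 ] M [-0.02  0.03 -0.02] w 0.16 j [  9.  19. -23.   0. -48. 106.]
(array([203.05, 184.69]), 55, np.int64(195), np.int64(207), np.int64(173), np.int64(189))
t 15.7 tcp [506.8 -83.8 129.1] rail [-20.7  70.5] yawjaw -65.19 tilt [0. 0.] F [0.1  0.75 0.78] Frail [0.41 0.64] M [ 0.01  0.   -0.04] w 0.156 j [  9.  18. -24.  -0. -47. 106.]
(array([201.11, 183.31]), 55, np.int64(194), np.int64(205), np.int64(171), np.int64(188))
```

View pics/s6.png

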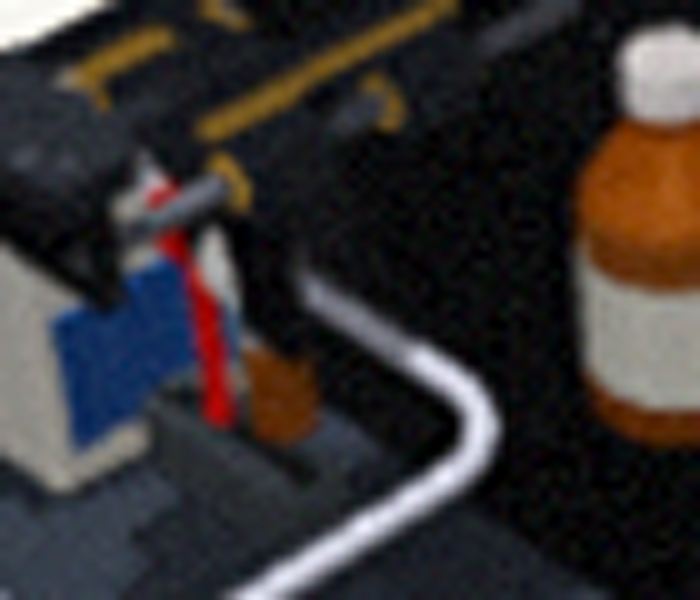

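The vial at (282,395) follows the push and the red post is at (205,340), with drag under 1 N. Now I feel for the stop in 1 mm steps.

```bash
python3 -m jog '{"delta_pos":[[-0.9,-0.4,0],[-0.9,-0.4,0],[-0.9,-0.4,0],[-0.9,-0.4,0],[-0.9,-0.4,0],[0,0,0]],"rot":[[0,0,0],[0,0,0],[0,0,0],[0,0,0],[0,0,0],[0,0,0]],"grip":[16,16,16,16,16,16]}' >/dev/null
python3 -c "from vial import *;st()"
python3 -m jog '{"delta_pos":[[-0.9,-0.4,0],[-0.9,-0.4,0],[-0.9,-0.4,0],[0,0,0]],"rot":[[0,0,0],[0,0,0],[0,0,0],[0,0,0]],"grip":[16,16,16,16]}' >/dev/null
python3 -c "from vial import *;st()"
python3 -m jog '{"delta_pos":[[-0.9,-0.4,0],[-0.9,-0.4,0],[0,0,0]],"rot":[[0,0,0],[0,0,0],[0,0,0]],"grip":[16,16,16]}' >/dev/null
python3 -c "from vial import *;st();print(amber(vision.capture('scene')))"
```

```text
t 16.25 tcp [502.2 -85.9 129. ] rail [-25.7  70.6] yawjaw -65.19 tilt [-0.0003 -0.    ] F [-0.51 -0.08 -0.56] Frail [-0.5   0.14] M [-0.    0.02 -0.04] w 0.159 j [  9.  18. -25.   0. -47. 106.]
t 16.58 tcp [499.6 -87.  129.1] rail [-28.6  70.6] yawjaw -65.19 tilt [-0.0001 -0.    ] F [ 0.21  0.87 -0.13] Frail [0.56 0.7 ] M [-0.04  0.05  0.01] w 0.159 j [  8.  18. -25.  -0. -47. 106.]
t 16.83 tcp [497.8 -87.8 129.1] rail [-30.6  70.6] yawjaw -65.19 tilt [-0. -0.] F [0.41 0.47 0.38] Frail [0.57 0.25] M [-0.04 -0.01 -0.02] w 0.159 j [  8.  18. -25.   0. -47. 106.]
(array([199.41, 182.07]), 56, np.int64(192), np.int64(204), np.int64(170), np.int64(187))
```

```bash
python3 -m jog '{"delta_pos":[[-0.9,-0.5,0],[0,0,0],[0,0,0]],"rot":[[0,0,0],[0,0,0],[0,0,0]],"grip":[16,16,16]}' >/dev/null
python3 -c "from vial import *;st()"
python3 -m jog '{"delta_pos":[[-0.9,-0.5,0],[0,0,0],[0,0,0]],"rot":[[0,0,0],[0,0,0],[0,0,0]],"grip":[16,16,16]}' >/dev/null
python3 -c "from vial import *;st()"
python3 -m jog '{"delta_pos":[[-0.9,-0.5,0],[0,0,0],[0,0,0]],"rot":[[0,0,0],[0,0,0],[0,0,0]],"grip":[16,16,16]}' >/dev/null
python3 -c "from vial import *;st()"
```

```text
t 17.13 tcp [497.4 -88.2 129.2] rail [-31.   70.5] yawjaw -65.19 tilt [0.001  0.0001] F [ 1.72  0.69 -0.4 ] Frail [ 1.85 -0.1 ] M [ 0.11 -0.38  0.03] w 0.16 j [  8.  18. -25.   0. -47. 106.]
t 17.38 tcp [497.4 -88.5 129.4] rail [-31.2  70.2] yawjaw -65.18 tilt [0.003  0.0004] F [ 3.88  1.71 -0.65] Frail [ 4.24 -0.09] M [ 0.59 -1.07 -0.06] w 0.163 j [  8.  18. -26.  -0. -47. 106.]
t 17.63 tcp [497.3 -88.7 129.6] rail [-31.4  70.1] yawjaw -65.18 tilt [0.005  0.0009] F [ 6.09  3.28 -2.04] Frail [6.9  0.41] M [ 0.92 -1.54 -0.09] w 0.159 j [  8.  18. -26.  -0. -47. 107.]
```

Firm contact: the tool stands still at -31.2 while the force rises about 2.5 N/mm to 6.9 N. I press slightly more and hold for half a second.

```bash
python3 -m jog '{"delta_pos":[[-0.5,-0.2,0],[0,0,0],[0,0,0],[0,0,0],[0,0,0],[0,0,0]],"rot":[[0,0,0],[0,0,0],[0,0,0],[0,0,0],[0,0,0],[0,0,0]],"grip":[16,16,16,16,16,16]}' >/dev/null
python3 - <<'E'
from vial import *;st();s=vision.capture('scene');print(amber(s))
cv2.imwrite("pics/s7.png",cv2.resize(s["frame"][145:205,165:235,::-1],(700,600),interpolation=2))
E
```

```text
t 18.13 tcp [497.2 -88.6 129.7] rail [-31.4  70.2] yawjaw -65.17 tilt [0.006  0.0012] F [ 6.8   4.95 -1.89] Frail [8.26 1.63] M [ 1.07 -1.69 -0.07] w 0.158 j [  8.  17. -26.  -0. -47. 107.]
(array([199.61, 181.94]), 51, np.int64(194), np.int64(203), np.int64(173), np.int64(187))
```

View pics/s7.png

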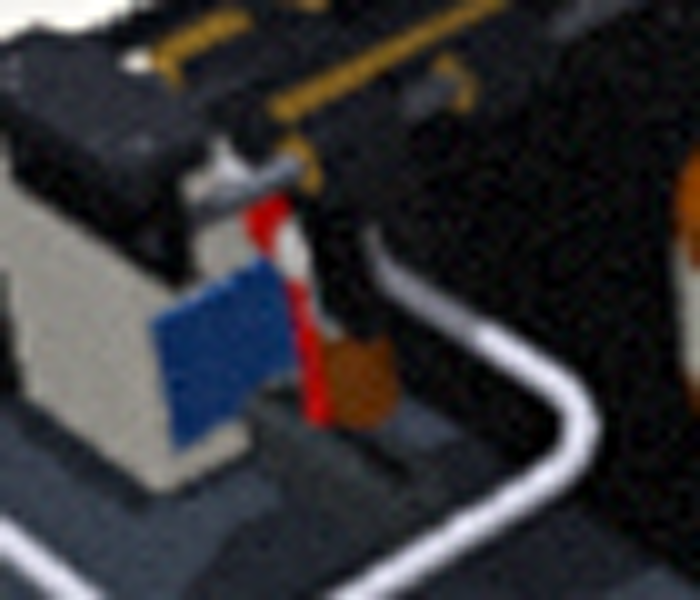

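The white ring at (290,250) sits right against the red disc at (265,225), with the vial upright beside the post. I average the force over a short hold to check where the contact is.

Run:
```python
from vial import *
F=[];M=[]
for i in range(12):
    vision.capture('scene');s=r.sense();F.append(s["wrist_force"]);M.append(s["moment"])
F=np.mean(F,0);M=np.mean(M,0);print(F,M,"Frail",R.T@F[:2],"L",M[0]/F[1],-M[1]/F[0]);st()
```

```text
[ 6.00283613  3.90026835 -1.72630475] [ 1.03817641 -1.76203255 -0.10481495] Frail [7.08698924 1.01030607] L 0.2661807647279551 0.2935333417417003
t 18.78 tcp [497.3 -88.6 129.7] rail [-31.4  70.1] yawjaw -65.17 tilt [0.0061 0.0011] F [ 5.5   4.47 -1.59] Frail [6.87 1.74] M [ 1.12 -1.76 -0.14] w 0.157 j [  8.  17. -26.  -0. -47. 107.]
```

```bash
python3 -m jog '{"delta_pos":[[-0.5,-0.3,0],[0,0,0],[0,0,0],[0,0,0],[0,0,0]],"rot":[[0,0,0],[0,0,0],[0,0,0],[0,0,0],[0,0,0]],"grip":[16,16,16,16,16]}' >/dev/null
python3 -c "from vial import *;st()"
python3 -m jog '{"delta_pos":[[0.9,0.4,0],[0.9,0.4,0],[0.9,0.4,0],[0.9,0.4,0],[0.9,0.4,0],[2.7,1.3,0],[6,2.8,0],[9,4.2,0],[9,4.2,0],[0,0,0]],"rot":[[0,0,0],[0,0,0],[0,0,0],[0,0,0],[0,0,0],[0,0,0],[0,0,0],[0,0,0],[0,0,0],[0,0,0]],"grip":[16,16,16,16,16,16,16,16,16,16]}' >/dev/null
python3 -c "from vial import *;st()"
python3 -m jog '{"delta_pos":[[0,0,15],[0,0,25],[0,0,25],[0,0,25],[25,11,20],[25,11,20],[25,11,0],[25,11,0],[0,0,0],[0,0,0]],"rot":[[0,0,0],[0,0,0],[0,0,0],[0,0,0],[0,0,0],[0,0,0],[0,0,0],[0,0,0],[0,0,0],[0,0,0]],"grip":[16,16,16,16,16,16,16,16,16,16]}' >/dev/null
python3 - <<'E'
from vial import *;st();s=vision.capture('scene');t=vision.capture('top');print(amber(s))
a=cv2.resize(s["frame"][140:210,160:240,::-1],(400,350),interpolation=2)
b=cv2.resize(t["frame"][200:270,260:340,::-1],(400,350),interpolation=2)
cv2.imwrite("pics/s8.png",np.hstack([a,b]))
E
```

```text
t 19.2 tcp [497.2 -88.7 129.8] rail [-31.5  70.1] yawjaw -65.17 tilt [0.0072 0.0015] F [ 6.6   5.13 -3.26] Frail [8.14 1.87] M [ 1.22 -1.98 -0.07] w 0.161 j [  8.  17. -26.  -0. -46. 107.]
t 20.03 tcp [527.6 -74.5 129. ] rail [ 2.1 70.1] yawjaw -65.12 tilt [ 0.0013 -0.0003] F [-0.02  0.06  1.06] Frail [0.01 0.07] M [-0.16  0.05  0.03] w 0.163 j [  9.  20. -22.   0. -48. 105.]
t 20.87 tcp [625.8 -30.6 257.6] rail [109.7  68.6] yawjaw -65.15 tilt [-0.0026 -0.0002] F [-0.13  0.32 -0.03] Frail [0.02 0.34] M [-0.14  0.17 -0.02] w 0.159 j [ 12.  22.   2.  -0. -70. 103.]
(array([199.64, 181.71]), 55, np.int64(192), np.int64(203), np.int64(170), np.int64(187))
```

View pics/s8.png

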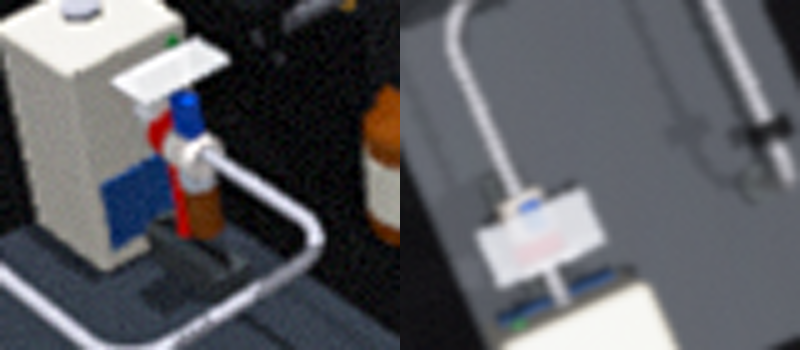

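The left view shows the carrier upright, ring at (192,158) against the red stop at (160,135) and tab under the guard. The top view shows only about 7 mm of ring outside the guard, which matches fully home. The amber centroid has not moved since pressing, so I hand in.

Run:
```python
from vial import *
t=vision.capture('top');t0=load('top0.npz')
d=np.abs(t['frame'].astype(int)-t0['frame']).sum(2)
for n,(x0,y0,x1,y1) in dict(bottle=(220,237,248,265),rack=(265,135,308,172),wrench=(332,142,375,198)).items():print(n,(d[y0:y1,x0:x1]>120).mean().round(3))
print(amber(vision.capture('scene')))
from station import finish_job;print(finish_job())
```

```text
bottle 0.136
rack 0.684
wrench 0.0
(array([199.58, 181.95]), 55, np.int64(194), np.int64(203), np.int64(173), np.int64(187))
the job is handed in; nothing more can be done
None
```

I slid the carrier round both bends, let go before the guard and pushed the ring from behind until it met the stop. The job is handed in, at about 21 s of the 69 s allowed; no verdict was reported.

- **Pressing:** the tool stood still at the stop while the wrist force rose to about 7–8 N. I held that for over 1.5 s, and no reading was above 8.5 N. This is the force at the wrist; what reached the stop is lower by the carrier's drag, which was about 0.5 N when sliding.
- **Final position:** after I backed away, the ring sat against the red stop and only about 7 mm of it showed outside the guard, which matches fully home. The vial looked upright, and its image moved less than 0.3 pixel after release. I could not measure the light contact with the sprung pad directly.
- **Stop location:** touch put the stop's face about 3 mm further forward than my estimate from the guard's edge in the picture. That is close to the camera error, so I trusted the touch.
- **Other things on the bench:** the wrench showed no change from the first picture. The same check was not clean for the bottle (14% of pixels changed) or the rack (68%). I put this down to the arm being in that view, but did not confirm it. I felt no unexpected contact forces, and the fingers never came near either.

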